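Rock the locating block out of its fixture

ROBOT

A 6-joint arm with a two-finger parallel gripper is mounted at the origin on a cart in front of the work surface, level with it; the furniture and walls round the work are solid. World frame = base frame: x ahead of the robot, y to its left, z up, the work surface at z = 0. Lengths are in mm, angles in rad, forces in N, time in s.
With the tool pointing down it reaches from about 350 to 975 mm from the base axis. Payload 7.1 kg.
Tool frame: the origin (TCP) lies at the very end of the fingers, on their centre line; the grasp point (between the pads) lies 19 mm behind it (ctrl.grasp_offset is the distance from the TCP to the grasp point, in mm); z points along the fingers, y is the line along which they close (so a half turn about z gives the same grasp; the last joint's range is limited). The gripper opens to 88 mm and grips with 3 to 60 N. Pads are 20 mm wide; open, the fingers measure 115 mm over their backs; the gripper's body (75 mm by 178 mm) begins 61 mm behind the grasp point.
Start: joints at [-1.333, 0.423, 1.63, -0, 1.089, -0.019], TCP at [158.761, -604.483, 222.675] pointing down, gripper open.
Joint ranges: [-3, 3], [-0.9, 2.11], [0.09, 2.58], [-1.31, 4.45], [0.11, 2.69], [-2.54, 2.54]. Speed limits (rad/s): [2.39, 2.39, 3.01, 3.14, 3.14, 3.14].

INTERFACE

Orientations are given as a rotation vector (axis times angle).
In Python, from workcell import ctrl, viewer, ticket, models gives the robot as it stands.
- The arm moves only by the tool play_rows, never from a script. Its arguments are lists of equal length, an entry for each row: "dp": the shift along the world's x, y, z in mm, a list of three; "yaw": the turn about the world's z in degrees. In form: {"dp": [[tx, ty, tz], ...], "yaw": [yaw, ...]}. A call has 1 to 8 rows; each row shifts and turns the commanded pose from where the row before left it; what a row does not reach is not made up. A row lasts 1/12 s, in which the tool goes at most 41.7 mm and 7.16 degrees, less where a joint would pass 70% of its speed; a pose out of reach is approached as far as the arm can. A call is refused whole if a number of a shift passes 41.7 or a number of a turn 7.16, either way. A call with a gripper value outside its range is refused whole. "gripper" is the closure, from 0 (fully open) to 1 (shut), set as the call begins (left out, the last holds). The fingers move at their own pace and stop on an object; the grip force is fixed at half the most. Time passes only in rows, so rows that do not move let the fingers close. It gives the time, the measured TCP pose, the force, the opening and the grip force at its end, in the units of the state.
- ctrl.get_obs(): the state, without advancing time (a new reading comes with each control period).
- viewer.get_image(name): name is "scene" or "side" or "wrist"; returns a dict with "pixels" (420x560x3 uint8, red, green, blue), "range_z" (420x560 float32, mm along the optical axis (not along the pixel's ray), 0 where there is no reading), "fx", "fy", "cx", "cy" (pixels), "T" (4x4, takes a point from camera to world coordinates); the wrist camera has in their place "hand_eye" (4x4, takes a point from camera to tool coordinates, whose origin is the TCP and whose axes are the flange's). Camera axes: x right, y up, looking along -z (the intrinsics and any distortion apply to the point x, -y, -z); pixel columns grow to the right and rows downward; lengths in mm; the calibration is good to about 2 mm. A picture is of the moment at which its call begins: read the wrist's pose just before it.
- ticket.close_job(): hands the job in; it is judged then, once.
Trained networks look in a picture, given as the dict that the camera call returned (one of the last four; its "shot" number tells which), for a name from the list of things; names that differ only in an ending like _2 or _b are one class to them, and where a whole thing is asked for, a point or a joint stands for the part that bears it (a point fixed in the world has none). Each returns a list of dicts, best first, with "conf" (0 to 1); they miss things now and then, are a little off and sometimes report something else, mostly with a low value. They report only what shows in the picture. A call takes as long as a camera call.
- models.look_for(picture, name): "bbox" ([centre column, centre row, width, height] in pixels, round what is visible of it).
- models.landmark_of(picture, name): "location" ([column, row] in pixels: a listed point, or the origin of a listed thing).
The state is a dict: "t": time; "qpos": joint angles; "qvel": joint speeds; "joint_torque": joint torques, N m; "ee_pos": TCP position; "orientation": TCP orientation; "ft_force": force on the tool from outside, world axes, zero at the start; "moment": the same for the moment, N m; "width": finger opening in mm; "grasp_force": force on a finger pad.
Only numpy, scipy, OpenCV 4.12 (cv2) and the standard library are available. Lean on these libraries where they do the work, as an engineer would, in place of code of your own. Each camera call takes 0.05 s, during which the arm holds its last target. There are 200 camera calls.

TASK

Take the green canister off the fixture's stand by its handle, set it down upright on the bench beside the fixture and let go. Then free the locating block with the orange grip, which sits tightly between two spring catches: do not pull it straight up, but rock it from side to side, freeing one side of its foot first and then the other. Finish while still holding the block upright, still, just clear above its seat (a few centimetres at most), and leave the other things on the bench where they are.

Things in the scene. Friction and masses are not known exactly. Their poses are not given: they have to be found in the camera images.
- fixture: Drilling fixture screwed to the bench (fixed): grey base plate 110 (x) by 235 (y, from -80 to +155) by 12 mm thick; origin on the bench under the block's seat, z up. Two blue catch housings at y = +-35 to +-57 mm, 50 mm long in x, tops 32 mm above the bench; two steel guide cheeks at x = +-19.5 to +-31.5 mm, 40 mm long in y, tops 30 mm above the bench.
- nest (a point): The seat of the block: middle of the fixture's top between the catches, 12 mm above the bench; axes as the fixture (z up, catches at +y and -y).
- catch_left (a joint): Spring catch in the +y housing: a smooth steel roller of 8 mm diameter lying along the fixture's x, axis 8.6 mm above the seat, pressing inward with about 17 N over the sloping shoulder of the foot. Metres: 0 with the block seated, up to 0.006 pushed back into the housing, -0.003 sprung fully in.
- catch_right (a joint): Spring catch in the -y housing: a smooth steel roller of 8 mm diameter lying along the fixture's x, axis 8.6 mm above the seat, pressing inward with about 17 N over the sloping shoulder of the foot. Metres: 0 with the block seated, up to 0.006 pushed back into the housing, -0.003 sprung fully in.
- stand_top (a point): Middle of the top of the fixture's stand, a round aluminium disc of 82 mm diameter on a post, 105 mm to the +y side of the seat, 60 mm above the bench. The canister stands on it at the start.
- block: Locating block, loose, about 0.35 kg: steel foot 36 (x) by 56 (y) mm, 9 mm high with sloping +-y shoulders, a 22 mm square column, and an orange square grip 26 by 26 mm from 66 to 114 mm above the underside. Origin: centre of the underside, z up the column. It starts in the seat, axes along the fixture's, 1.5 mm of play to each cheek; pulled straight up it resists with about 35 N.
- block_grip (a point): Middle of the orange grip, on the block's axis 92 mm above its underside: the place to grasp it, across either pair of faces (26 mm); axes as the block.
- foot_left (a point): Lower edge of the block's foot on its +y side (0, +28, 0 mm in the block). The foot is freed one side at a time by leaning the block about the fixture's x axis, 8 to 18 N sideways at the grip: this edge is past its catch 10 mm above the seat, best raised to 15 (a lean of 0.3 rad about the other edge, which stays on the seat); its roller then springs in under it and carries it at about 13 mm.
- foot_right (a point): Lower edge of the block's foot on its -y side (0, -28, 0 mm in the block). It frees just as the left one; with one side already carried by its roller, leaning the block back past upright about that edge raises this side over its catch too.
- canister: Closed green canister with a steel lid, 69 mm diameter, 75 mm to the top of the lid, about 0.3 kg; a fixed dark arch handle stands over it, 120 mm high in all. Origin: centre of its underside; z up; the handle lies along its y axis.
- canister_handle (a point): Middle of the canister's handle bar: a level round bar of 10 mm diameter along the canister's y axis, straight for 40 mm, 115 mm above the underside, with 35 mm of free height below it.
- the_hand_sander: Red hand sander lying on the bench to the right, 88 x 220 x 88 mm: leave it. Further right a white shelf hangs over the bench. Origin: centre of its underside.
- oil_bottle: Green bottle with a white nozzle, 57 mm diameter, 136 mm high, on the left on the dark mat (6 mm thick): leave it. Origin: centre of its underside.
- pliers: Blue-handled pliers, 180 mm long, lying on the left: leave them. Origin: centre of the underside.
- putty_pot: Small pot with a white lid, 64 mm diameter, 58 mm high, at the left rear: leave it. Origin: centre of its underside.

How it is judged (in metres and radians):
On the way, in this order (a step that is already met when the one before it is completed fails the run):
1. the canister stands upright on the bench beside the fixture, let go (height (world z) of canister below 0.012 m and angle between canister's own z axis and vertical below 0.1 rad and linear speed of canister below 0.03 m/s and contact force between canister and the fingers below 0.1 N and horizontal distance between canister and nest below 0.4 m), for 0.2 s.
2. the block is rocked so that one side of its foot is past its catch (10 mm up) while the other is still in its seat (under 6 mm) (((z of foot_left in the frame of nest above 0.01 m and z of foot_right in the frame of nest below 0.006 m) or (z of foot_right in the frame of nest above 0.01 m and z of foot_left in the frame of nest below 0.006 m))), for 0.1 s.
3. the other side of the foot is past its catch too (both 10 mm up) (z of each of foot_left, foot_right in the frame of nest above 0.01 m), for 0.1 s.
At the end, for the whole second after the job is handed in: The gripper holds the block still and upright (within 0.15 rad), touching nothing else, over its seat (within 30 mm sideways), its underside 22 to 90 mm above the seat; the canister stands upright on the bench within 0.4 m of the seat (z of block in the frame of nest between 0.022 and 0.09 m and horizontal distance between block and nest below 0.03 m and angle between block's own z axis and vertical below 0.15 rad and linear speed of each of block, canister below 0.02 m/s and contact force between block and the fingers above 1 N and contact force between block and fixture below 0.1 N and contact force between block and canister below 0.1 N and height (world z) of canister below 0.012 m and angle between canister's own z axis and vertical below 0.1 rad and horizontal distance between canister and nest below 0.4 m); the arm keeps its last pose, push and grip.
It fails at once if the canister is tipped over (angle between canister's own z axis and vertical above 0.7 rad).
It fails at once if the other things on the bench are pushed about (more than 30 mm) (distance of any of the_hand_sander, oil_bottle, pliers, putty_pot from where it was at the start of the episode above 0.03 m).
It also fails if it takes over 45 s, if anything falls off the work surface, if the arm or the gripper's body presses on something with over 40 N, if the wrist force passes 120 N, or if a joint passes its speed limit or range.

## Working session

There is one attempt and no reset: what is moved stays moved. The work goes in short steps, Python scripts to look and compute and a tool call to move; the robot and the scene stay as the last step left them, time stands still between calls to the robot, and variables do not carry over. Pictures are saved under pics/ and viewed, at most 10 in all, crops included, and the job is handed in when it is done.

Besides the shell and the picture viewer there is one more tool, called as name(argument=value, ...), one argument or row to a line, values as JSON. play_rows: Moves the arm, as the interface text tells. Its arguments: {"type":"object","properties":{"dp":{"type":"array"},"yaw":{"type":"array"},"gripper":{"type":"number"}},"required":["dp","yaw"]}

```bash
mkdir -p pics
cat > h.py <<'E'
import numpy as np, cv2
from workcell import ctrl, viewer, ticket, models
def world(im,u,v,z=None,T=None):
    T=im["T"] if T is None else T
    T=np.array(T)
    d=np.array([(u-im["cx"])/im["fx"],-(v-im["cy"])/im["fy"],-1.])
    if z is None:
        r=im["range_z"][int(v)-1:int(v)+2,int(u)-1:int(u)+2]; return T[:3,:3]@(d*np.median(r))+T[:3,3]
    w=T[:3,:3]@d; return T[:3,3]+w*(z-T[2,3])/w[2]
E
python3 - <<'E'
from h import *
ims=[]
for n in ["scene","side"]:
    im=viewer.get_image(n); ims.append(im["pixels"][:,:,::-1])
    print(n,im.keys(),im["T"][:3,3].round())
    for o,z in [("canister_handle",None),("canister",60),("block_grip",None),("block",12),("nest",12),("stand_top",60),("the_hand_sander",0),("oil_bottle",6),("pliers",0),("putty_pot",0)]:
        for r in models.landmark_of(im,o)[:1]:
            u,v=r["location"]; print(o,round(r["conf"],2),[round(u),round(v)],world(im,u,v).round(), world(im,u,v,z).round() if z is not None else "")
    cv2.imwrite(f"pics/{n}.png",ims[-1])
print(ctrl.get_obs())
E
```

```text
scene dict_keys(['pixels', 'range_z', 'fx', 'fy', 'cx', 'cy', 'T', 'shot']) [-267.  817.  681.]
canister_handle 0.57 [292, 196] [581.  89. 175.] 
canister 0.93 [292, 235] [558. 109.  74.] [577.  92.  60.]
block_grip 0.82 [319, 208] [571.  -4. 117.] 
block 0.87 [320, 235] [566.  -8.  27.] [586. -27.  12.]
nest 0.66 [319, 235] [568.  -6.  27.] [588. -26.  12.]
stand_top 0.87 [293, 235] [556. 104.  73.] [574.  88.  60.]
the_hand_sander 0.88 [375, 206] [ 580. -267.   41.] [ 635. -337.    0.]
oil_bottle 0.73 [164, 290] [610. 466.  23.] [633. 457.   6.]
pliers 0.84 [181, 309] [540. 461.   8.] [550. 457.   0.]
putty_pot 0.55 [215, 264] [642. 304.  17.] [665. 292.   0.]
side dict_keys(['pixels', 'range_z', 'fx', 'fy', 'cx', 'cy', 'T', 'shot']) [-162. 1148. 1170.]
canister_handle 0.68 [289, 201] [586. 107. 175.] 
canister 0.58 [292, 227] [565. 116.  85.] [581.  93.  60.]
block_grip 0.51 [308, 202] [ 660. -116.    1.] 
block 0.84 [314, 223] [554.   1.  26.] [563. -13.  12.]
nest 0.96 [310, 221] [575.  -3.  22.] [581. -13.  12.]
stand_top 0.9 [294, 225] [560. 114.  92.] [581.  83.  60.]
the_han
[... 151 characters left out ...]
19. 466.  17.] [529. 457.   0.]
{'t': 1.1, 'qpos': array([-1.33298919e+00,  4.23103438e-01,  1.62991756e+00, -5.59908114e-07,
        1.08856288e+00, -1.90002710e-02]), 'qvel': array([-0.00220391, -0.00039569, -0.00053132, -0.00096281, -0.0006267 ,
       -0.00070553]), 'joint_torque': array([ 1.73224995e-03, -5.44583952e+01, -2.74042672e+01,  6.45206217e-02,
        1.68907834e-02, -1.69589219e-05]), 'ee_pos': array([ 158.76711042, -604.4820053 ,  222.66600163]), 'orientation': array([3.11572094e+00, 4.02283841e-01, 7.30888740e-07]), 'ft_force': array([0.04447069, 0.87290457, 0.19492593]), 'moment': array([0.04519616, 0.04613277, 0.00275151]), 'grasp_force': 0.0, 'width': 87.50967286675545}
```

Run:
```python
import cv2
a=cv2.imread("pics/scene.png"); 
cv2.imwrite("pics/a.png",cv2.resize(a[150:330,140:420],None,fx=2.8,fy=2.8,interpolation=cv2.INTER_CUBIC))
```

```text
(no output)
```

View pics/a.png

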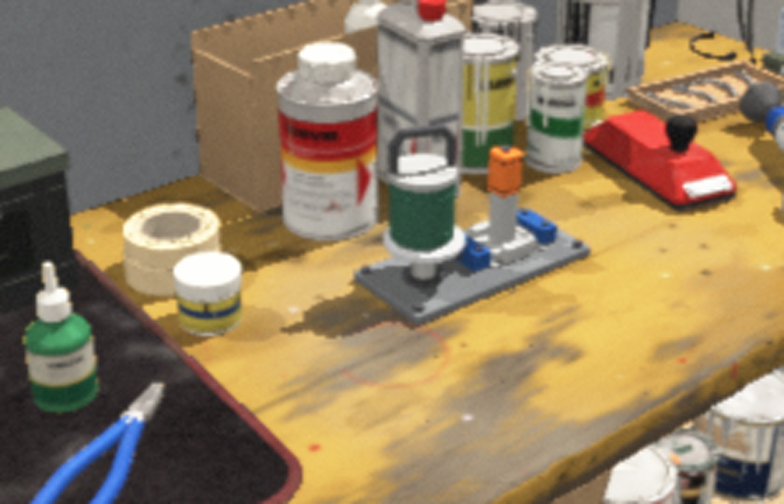

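The picture shows the green canister with its handle at crop (420,200), the block with orange grip at (505,180), the red sander at (660,150), the bottle and pliers on the left mat, and free bench in front of the fixture. I'm moving over the fixture to use the wrist camera.

play_rows(
  dp=[
    [18, 32, 8],
    [18, 32, 8],
    [18, 32, 8],
    [18, 32, 8],
    [18, 32, 8],
    [18, 32, 8],
    [18, 32, 8],
    [18, 32, 8],
  ],
  yaw=[3.75, 3.75, 3.75, 3.75, 3.75, 3.75, 3.75, 3.75],
  gripper=0,
)

```text
t: 1.77
ee_pos: [303.2, -346.9, 287.2]
orientation: [2.903, 1.199, 0.0]
ft_force: [1.0, 0.7, -0.8]
width: 87.8
grasp_force: 0.0
```

play_rows(
  dp=[
    [18, 32, 8],
    [18, 32, 8],
    [18, 32, 8],
    [18, 32, 8],
    [18, 32, 8],
    [18, 32, 8],
    [18, 32, 8],
    [18, 32, 8],
  ],
  yaw=[3.75, 3.75, 3.75, 3.75, 3.75, 3.75, 3.75, 3.75],
)

```text
t: 2.43
ee_pos: [447.3, -90.7, 351.4]
orientation: [2.494, 1.91, 0.001]
ft_force: [1.2, -1.3, -0.0]
width: 87.9
grasp_force: 0.0
```

play_rows(
  dp=[
    [18, 32, 8],
    [18, 32, 8],
    [18, 32, 8],
    [18, 32, 8],
    [0, 0, 0],
    [0, 0, 0],
  ],
  yaw=[3.75, 3.75, 3.75, 3.75, 0, 0],
)

```text
t: 2.93
ee_pos: [519.3, 37.0, 382.8]
orientation: [2.224, 2.219, 0.0]
ft_force: [0.2, -0.3, 0.1]
width: 88.3
grasp_force: 0.0
```

```bash
cat >> h.py <<'E'
from scipy.spatial.transform import Rotation as R
def wrist():
    o=ctrl.get_obs(); im=viewer.get_image("wrist")
    W=np.eye(4); W[:3,:3]=R.from_rotvec(o["orientation"]).as_matrix(); W[:3,3]=o["ee_pos"]
    im["T"]=W@np.array(im["hand_eye"]); return o,im
E
python3 - <<'E'
from h import *
o,im=wrist()
print(o["ee_pos"],o["orientation"],o["qpos"],im["T"][:3,3])
for n,z in [("canister_handle",175),("canister",60),("block_grip",104),("block",12),("nest",12),("stand_top",60)]:
    for r in models.landmark_of(im,n)[:1]:
        u,v=r["location"]; print(n,round(r["conf"],2),[round(u),round(v)],world(im,u,v).round(),world(im,u,v,z).round(1))
cv2.imwrite("pics/w1.png",im["pixels"][:,:,::-1])
E
```

```text
[519.30812713  37.00565284 382.76826125] [2.22355611e+00 2.21888632e+00 1.76601285e-04] [ 4.83718163e-02  1.12713155e-01  1.67384185e+00 -1.57762942e-04
  1.35474637e+00  5.05079681e-02] [518.59313058 112.53688706 544.46164809]
canister_handle 0.65 [328, 139] [584.  94. 179.] [585.1  94.1 175. ]
canister 0.96 [317, 136] [577.  97. 135.] [587.8  93.6  60. ]
block_grip 0.95 [316, 211] [581.  -7. 128.] [584.6 -13.4 104. ]
block 0.75 [305, 200] [571.  -2.  81.] [578.4 -18.5  12. ]
nest 0.71 [305, 199] [572.  -3.  70.] [578.2 -16.9  12. ]
stand_top 0.69 [318, 331] [530.  64. 480.] [ 604.4 -255.9   60. ]
```

View pics/w1.png

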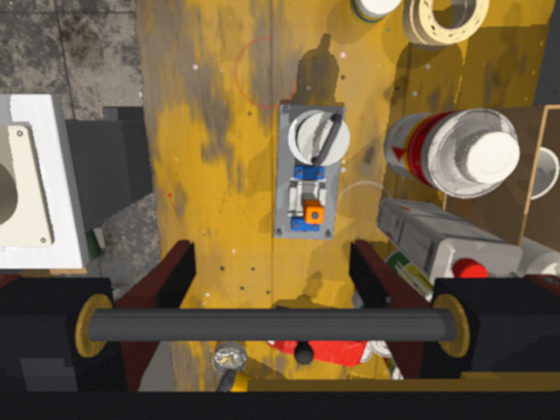

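The wrist view has world +y up and +x right. The plate runs from (280,101) to (333,238), turned by about -4°. The handle bar is tilted from (315,165) to (338,115), and tall cans stand at the right from x pixel 385. I'll measure these from the depth.

```bash
cat >> h.py <<'E'
def cloud(im):
    v,u=np.mgrid[0:420,0:560]; z=im["range_z"]
    P=np.stack([(u-im["cx"])/im["fx"]*z,-(v-im["cy"])/im["fy"]*z,-z],-1)@im["T"][:3,:3].T+im["T"][:3,3]
    P[z<=0]=np.nan; return P
E
python3 - <<'E'
from h import *
o,im=wrist(); P=cloud(im); px=im["pixels"].astype(int)
X,Y,Z=P[...,0],P[...,1],P[...,2]
m=(Z>160)&(Z<190)&(abs(X-585)<60)&(abs(Y-94)<50)
q=P[m]; c=q.mean(0); w,V=np.linalg.eigh(np.cov(q[:,:2].T)); d=V[:,1]; 
print("handle",m.sum(),c.round(1),"mid",((np.max((q[:,:2]-c[:2])@d)+np.min((q[:,:2]-c[:2])@d))/2*d+c[:2]).round(1),"ang",np.degrees(np.arctan2(d[1],d[0])),"len",np.ptp((q[:,:2]-c[:2])@d))
m=(px[...,0]>180)&(px[...,1]<140)&(px[...,2]<80)&(Z>110)&(Z<140)&(abs(X-580)<50)&(abs(Y+10)<50)
q=P[m].astype(np.float32); r=cv2.minAreaRect(q[:,:2]); print("grip",m.sum(),q.mean(0),r)
m=(Z>5)&(Z<18)&(abs(X-580)<90)&(Y>-110)&(Y<165)
q=P[m].astype(np.float32); print("plate",m.sum(),cv2.minAreaRect(q[:,:2]),np.nanmedian(Z[m]))
m=(Z>100)&(X>640)&(abs(Y-60)<200)&(X<760)
for y0 in range(-140,261,40):
    k=m&(abs(Y-y0)<20); print(y0,k.sum(), np.percentile(X[k],2).round() if k.sum() else None, np.percentile(Z[k],98).round() if k.sum() else None)
# tilted lid
m=(Z>128)&(Z<142)&(np.hypot(X-585,Y-94)<40); print("lid",cv2.minEnclosingCircle(P[m][:,:2].astype(np.float32)))
E
```

```text
handle 488 [585.8  93.6 176.4] mid [585.7  93.3] ang 66.50409365648322 len 67.0956372489295Traceback (most recent call last):
  File "<stdin>", line 8, in <module>
cv2.error: OpenCV(4.12.0) /io/opencv/modules/imgproc/src/convhull.cpp:143: error: (-215:Assertion failed) total >= 0 && (depth == CV_32F || depth == CV_32S) in function 'convexHull'
```

Run:
```python
from h import *
o,im=wrist(); P=cloud(im); px=im["pixels"].astype(int)
X,Y,Z=P[...,0],P[...,1],P[...,2]
f=lambda m: cv2.minAreaRect(np.ascontiguousarray(P[m][:,:2],dtype=np.float32))
m=(px[...,0]>150)&(px[...,0]-px[...,2]>110)&(Z>115)&(Z<140)&(abs(X-580)<50)&(abs(Y+10)<50)
print("grip",m.sum(),P[m].mean(0) if m.any() else "",f(m) if m.any() else (px[211,316],P[211,316]))
m=(Z>5)&(Z<18)&(abs(X-580)<90)&(Y>-110)&(Y<165)
print("plate",m.sum(),f(m),np.nanmedian(Z[m]))
m=(Z>100)&(X>640)&(X<760)
for y0 in range(-140,261,40):
    k=m&(abs(Y-y0)<20); print(y0,k.sum(), np.percentile(X[k],2).round() if k.sum() else None, np.percentile(Z[k],98).round() if k.sum() else None)
m=(Z>128)&(Z<142)&(np.hypot(X-585,Y-94)<45); print("lid",cv2.minEnclosingCircle(np.ascontiguousarray(P[m][:,:2],dtype=np.float32)))
```

```text
grip 262 [578.92394878 -12.2730015  124.99052657] ((579.4990234375, -13.06564998626709), (25.69815444946289, 25.09503173828125), 89.98883056640625)
plate 3797 ((582.1563720703125, 24.32892608642578), (234.96713256835938, 110.13105773925781), 87.62020874023438) 11.639733459230456
-140 364 737.0 151.0
-100 55 753.0 137.0
-60 1831 712.0 239.0
-20 2297 716.0 237.0
20 375 727.0 166.0
60 2291 713.0 200.0
100 2409 713.0 200.0
140 236 737.0 162.0
180 0 None None
220 0 None None
260 0 None None
lid ((586.345703125, 92.8576889038086), 34.294044494628906)
```

play_rows(
  dp=[
    [17, 14, -34],
    [17, 14, -34],
    [17, 14, -34],
    [15.5, 14.3, -34],
    [0, 0, -5],
    [0, 0, 0],
    [0, 0, 0],
  ],
  yaw=[-5.85, -5.85, -5.85, -5.85, 0, 0, 0],
)

```text
t: 3.97
ee_pos: [585.2, 91.3, 242.3]
orientation: [2.628, 1.721, -0.0]
ft_force: [-0.2, -0.3, 0.6]
width: 87.5
grasp_force: 0.0
```

Run:
```python
from h import *
o,im=wrist(); P=cloud(im)
X,Y,Z=P[...,0],P[...,1],P[...,2]
print(o["ee_pos"],o["orientation"],o["t"])
m=(Z>165)&(Z<190)&(abs(X-585)<60)&(abs(Y-94)<50)
q=P[m]; 
if len(q): c=q.mean(0); w,V=np.linalg.eigh(np.cov(q[:,:2].T)); d=V[:,1]; s=(q[:,:2]-c[:2])@d; print(c,c[:2]+d*(s.max()+s.min())/2,np.degrees(np.arctan2(d[1],d[0])),np.ptp(s))
```

```text
[585.16526449  91.33824636 242.29730951] [ 2.62830215e+00  1.72076879e+00 -4.77123367e-04] 3.9667
[588.00846294  96.65822526 176.65156189] [586.16036963  92.41251089] 66.4772581116567 66.93951009772087
```

play_rows(
  dp=[
    [0.8, 1.5, -30],
    [0, 0, -30],
    [0, 0, -20],
    [0, 0, -6],
    [0, 0, 0],
  ],
  yaw=[0, 0, 0, 0, 0],
)

```text
t: 4.43
ee_pos: [585.9, 92.7, 156.3]
orientation: [2.63, 1.718, -0.0]
ft_force: [-0.4, 0.1, 0.3]
width: 87.7
grasp_force: 0.0
```

play_rows(
  dp=[
    [0, 0, 0],
    [0, 0, 0],
    [0, 0, 0],
    [0, 0, 0],
    [0, 0, 0],
    [0, 0, 0],
    [0, 0, 0],
    [0, 0, 0],
  ],
  yaw=[0, 0, 0, 0, 0, 0, 0, 0],
  gripper=1,
)

```text
t: 5.1
ee_pos: [586.1, 93.4, 155.7]
orientation: [2.63, 1.718, -0.0]
ft_force: [-0.9, 0.3, -0.4]
width: 37.9
grasp_force: 0.0
```

play_rows(
  dp=[
    [0, 0, 0],
    [0, 0, 0],
    [0, 0, 0],
    [0, 0, 0],
    [0, 0, 0],
    [0, 0, 0],
    [0, 0, 0],
  ],
  yaw=[0, 0, 0, 0, 0, 0, 0],
)

```text
t: 5.68
ee_pos: [586.1, 93.3, 155.6]
orientation: [2.63, 1.718, -0.0]
ft_force: [0.9, -1.2, -0.1]
width: 9.1
grasp_force: 30.0
```

play_rows(
  dp=[
    [0, 0, 3],
    [0, 0, 5],
    [0, 0, 6],
    [0, 0, 6],
    [0, 0, 0],
    [0, 0, 0],
  ],
  yaw=[0, 0, 0, 0, 0, 0],
)

```text
t: 6.18
ee_pos: [586.4, 93.4, 176.4]
orientation: [2.63, 1.718, 0.002]
ft_force: [0.4, -0.2, -3.0]
width: 9.2
grasp_force: 30.0
```

play_rows(
  dp=[
    [-4, 1, 1],
    [-9, 2, 0],
    [-15, 4, 0],
    [-20, 5, 0],
    [-24, 6, 0],
    [-24, 6, 0],
    [-20, 5, 0],
    [-15, 4, 0],
  ],
  yaw=[0, 0, 0, 0, 0, 0, 0, 0],
)

```text
t: 6.85
ee_pos: [451.9, 126.4, 176.2]
orientation: [-2.629, -1.718, 0.003]
ft_force: [0.2, -0.2, -3.0]
width: 8.7
grasp_force: 30.0
```

play_rows(
  dp=[
    [-9, 3, 0],
    [-5, 1, -4],
    [-1, 0, -12],
    [0, 0, -18],
    [0, 0, -18],
    [0, 0, -14],
    [0, 0, -7],
    [0, 0, 0],
  ],
  yaw=[0, 0, 0, 0, 0, 0, 0, 0],
)

```text
t: 7.52
ee_pos: [439.4, 130.0, 102.2]
orientation: [-2.63, -1.718, 0.004]
ft_force: [-1.1, 0.7, -1.8]
width: 8.9
grasp_force: 30.0
```

play_rows(
  dp=[
    [0, 0, -3],
    [0, 0, -2],
    [0, 0, -1],
    [0, 0, 0],
    [0, 0, 0],
  ],
  yaw=[0, 0, 0, 0, 0],
)

```text
t: 7.93
ee_pos: [440.4, 130.4, 98.1]
orientation: [2.63, 1.718, 0.001]
ft_force: [-0.5, 0.2, -2.1]
width: 9.0
grasp_force: 30.0
```

play_rows(
  dp=[
    [0, 0, -1.5],
    [0, 0, -1],
    [0, 0, 0],
    [0, 0, 0],
  ],
  yaw=[0, 0, 0, 0],
)

```text
t: 8.27
ee_pos: [440.7, 130.4, 95.5]
orientation: [2.63, 1.718, 0.002]
ft_force: [0.9, 0.5, 1.4]
width: 9.2
grasp_force: 30.0
```

play_rows(
  dp=[
    [0, 0, 0],
    [0, 0, 0],
    [0, 0, 0],
    [0, 0, 0],
    [0, 0, 0],
    [0, 0, 0],
    [0, 0, 0],
    [0, 0, 0],
  ],
  yaw=[0, 0, 0, 0, 0, 0, 0, 0],
  gripper=0.15,
)

```text
t: 8.93
ee_pos: [440.1, 130.3, 95.2]
orientation: [-2.63, -1.718, 0.0]
ft_force: [0.1, 0.4, 0.5]
width: 59.1
grasp_force: 0.0
```

play_rows(
  dp=[
    [0, 0, 10],
    [0, 0, 25],
    [0, 0, 35],
    [0, 0, 35],
    [0, 0, 25],
    [0, 0, 10],
    [0, 0, 0],
  ],
  yaw=[0, 0, 0, 0, 0, 0, 0],
)

```text
t: 9.52
ee_pos: [441.5, 130.7, 238.0]
orientation: [2.629, 1.717, 0.008]
ft_force: [0.7, -0.4, -0.5]
width: 75.0
grasp_force: 0.0
```

play_rows(
  dp=[
    [17, -18, 0],
    [28, -29, 0],
    [28, -29, 0],
    [28, -29, 0],
    [24, -25, 0],
    [13.5, -13.5, 0],
    [0, 0, 0],
    [0, 0, 0],
  ],
  yaw=[3.5, 3.5, 3.5, 3.5, 3.5, 3.6, 0, 0],
  gripper=0.1,
)

```text
t: 10.18
ee_pos: [577.5, -13.7, 232.9]
orientation: [-2.272, -2.165, 0.004]
ft_force: [-0.6, -0.8, -0.9]
width: 79.2
grasp_force: 0.0
```

Run:
```python
from h import *
o,im=wrist(); P=cloud(im); px=im["pixels"].astype(int)
X,Y,Z=P[...,0],P[...,1],P[...,2]
print(o["ee_pos"],o["orientation"],o["t"])
f=lambda m: cv2.minAreaRect(np.ascontiguousarray(P[m][:,:2],dtype=np.float32))
m=(px[...,0]>150)&(px[...,0]-px[...,2]>110)&(Z>121)&(Z<140)&(abs(X-580)<50)&(abs(Y+10)<50)
print("grip top",m.sum(),P[m].mean(0) if m.any() else "",f(m) if m.any() else "")
m=(Z>5)&(Z<18)&(abs(X-580)<90)&(Y>-110)&(Y<165)
print("plate",m.sum(),f(m),np.nanmedian(Z[m]))
s=viewer.get_image("scene"); v=np.hstack([cv2.resize(im["pixels"],(400,300)),cv2.resize(s["pixels"][150:330,180:420],(400,300))])
cv2.imwrite("pics/w2.png",v[:,:,::-1])
```

```text
[577.53981274 -13.68325017 232.91812498] [-2.27229881 -2.16516978  0.00388471] 10.1833
grip top 606 [579.58548436 -12.04422652 125.13484098] ((579.429931640625, -12.69422721862793), (24.998737335205078, 25.56915855407715), 86.8595962524414)
plate 8054 ((581.634765625, 24.197097778320312), (235.05116271972656, 110.23770904541016), 87.6061782836914) 11.584889392536411
```

View pics/w2.png

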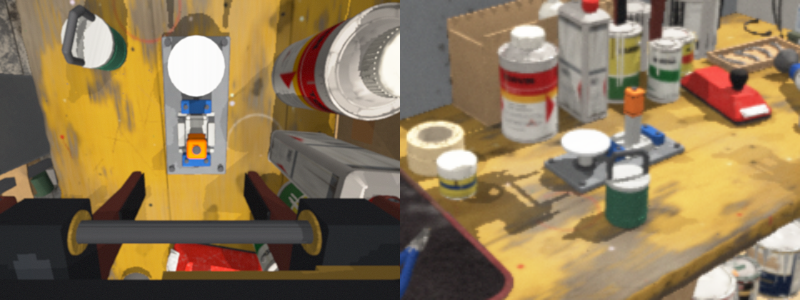

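The canister stands upright on the bench in front of the fixture at (90,40) in the left half. The block is still seated with its grip at (198,148). Next is going down to the block.

play_rows(
  dp=[
    [2, 1, -25],
    [0, 0, -35],
    [0, 0, -35],
    [0, 0, -30],
    [0, 0, -16],
    [0, 0, -5],
    [0, 0, 0],
    [0, 0, 0],
  ],
  yaw=[0, 0, 0, 0, 0, 0, 0, 0],
  gripper=0.5,
)

```text
t: 10.95
ee_pos: [580.6, -11.5, 89.9]
orientation: [2.27, 2.171, 0.001]
ft_force: [0.2, -0.1, 0.2]
width: 44.3
grasp_force: 0.0
```

play_rows(
  dp=[
    [-0.7, -1.2, -5],
    [0, 0, 0],
    [0, 0, 0],
    [0, 0, 0],
    [0, 0, 0],
    [0, 0, 0],
    [0, 0, 0],
    [0, 0, 0],
  ],
  yaw=[0, 0, 0, 0, 0, 0, 0, 0],
  gripper=1,
)

```text
t: 11.62
ee_pos: [579.8, -13.4, 85.0]
orientation: [2.271, 2.171, 0.0]
ft_force: [-2.4, 0.5, 6.2]
width: 26.0
grasp_force: 30.0
```

play_rows(
  dp=[
    [-0.1, -3, 0.8],
    [-0.1, -3, 0.8],
    [-0.1, -3.3, 0.7],
    [-0.1, -3.2, 0.5],
    [-0.1, -3.2, 0.5],
    [-0.1, -3.2, 0.4],
    [0, 0, 0],
  ],
  yaw=[0, 0, 0, 0, 0, 0, 0],
)

```text
t: 12.2
ee_pos: [579.1, -31.1, 87.7]
orientation: [-2.271, -2.169, -0.002]
ft_force: [0.2, 5.8, -2.6]
width: 25.9
grasp_force: 30.0
```

play_rows(
  dp=[
    [-0.1, -3.2, 0.2],
    [-0.1, -3.2, 0.1],
    [-0.1, -3.2, 0.1],
    [-0.1, -3, 0],
    [0, 0, 0],
    [0, 0, 0],
  ],
  yaw=[0, 0, 0, 0, 0, 0],
)

```text
t: 12.7
ee_pos: [578.9, -45.3, 88.4]
orientation: [2.271, 2.17, -0.0]
ft_force: [-1.5, 0.5, -0.0]
width: 26.0
grasp_force: 30.0
```

```bash
cat > look.py <<'E'
from h import *
import sys
o,im=wrist(); s=viewer.get_image("scene"); d=viewer.get_image("side")
print(o["t"],o["ee_pos"],o["ft_force"],o["moment"],o["width"],o["grasp_force"])
for n in ["foot_left","foot_right","block_grip"]:
    for q in (s,d,im):
        for r in models.landmark_of(q,n)[:1]: print(n,q["shot"],round(r["conf"],2),np.round(r["location"]))
w=s["pixels"][180:270,260:380]
v=np.hstack([cv2.resize(im["pixels"],(400,300)),cv2.resize(w,(400,300),interpolation=cv2.INTER_CUBIC)])
cv2.imwrite(sys.argv[1],v[:,:,::-1])
E
python3 look.py pics/r1.png
```

```text
12.7 [578.86393367 -45.26191084  88.38168912] [-1.46707001  0.47021297 -0.00321774] [0.09144922 0.2277482  0.00039384] 25.994426498215347 30.00016987323761
foot_left 10 0.89 [308. 235.]
foot_left 9 0.72 [273. 144.]
foot_right 10 0.84 [323. 237.]
foot_right 11 0.86 [315. 220.]
block_grip 10 0.82 [327. 208.]
block_grip 11 0.63 [316. 199.]
block_grip 9 0.8 [273. 258.]
```

View pics/r1.png

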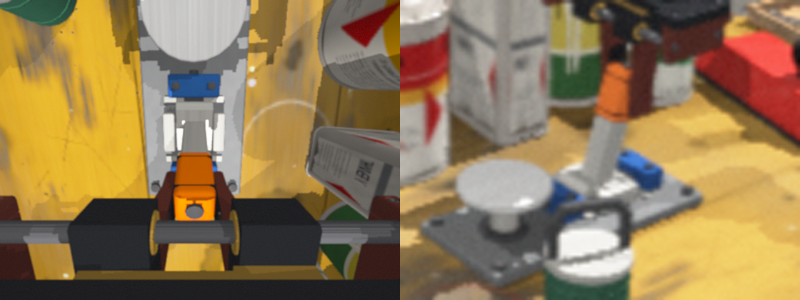

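The block leans clearly towards -y in the pads (column from (600,190) to (620,90)), with the right edge still in the seat. Next I lean it back about the left edge, which its roller now carries.

play_rows(
  dp=[
    [0.1, 3.3, 0.2],
    [0.1, 3.3, 0.2],
    [0.1, 3.3, 0.3],
    [0, 0, 0],
  ],
  yaw=[0, 0, 0, 0],
)

```text
t: 13.63
ee_pos: [579.8, -36.0, 89.8]
orientation: [2.268, 2.171, -0.001]
ft_force: [-1.6, -9.5, 6.6]
width: 25.9
grasp_force: 30.0
```

Run:
```python
from h import *
o,im=wrist(); P=cloud(im); print(o["ee_pos"],o["ft_force"],o["moment"])
# profile along fixture y through nest, local coords
n=np.array([580.2,-13.2]); ey=np.array([0.0415,.999]); ex=np.array([.999,-.0415])
D=P[...,:2]-n; x=D@ex; y=D@ey; z=P[...,2]-12
for y0 in range(-34,36,3):
    k=(abs(y-y0)<1.5)&(abs(abs(x)-14.5)<2.5)&(z<60); 
    if k.sum()>2: print(y0,k.sum(),np.median(z[k]).round(1))
```

```text
[579.79760199 -35.96280342  89.84185512] [-1.58167602 -9.51262737  6.6103955 ] [-1.88529301  0.50135047  0.09050624]
-19 5 4.9
-16 18 10.9
-13 21 12.0
-10 33 12.5
-7 32 13.4
-4 33 14.0
-1 42 14.6
2 45 15.5
5 48 16.4
8 48 17.0
11 54 18.0
14 56 18.6
17 54 19.4
20 56 20.0
23 56 21.0
26 56 21.6
29 71 21.2
32 57 19.0
35 59 18.3
```

The profile shows a lean of 0.246 rad: the left edge is about 13 mm up on its roller and the right edge is on the seat. I'm continuing the lean past upright.

play_rows(
  dp=[
    [0.1, 2.6, 1.1],
    [0.1, 2.6, 1.1],
    [0.1, 2.6, 1.1],
    [0.1, 3, 1.4],
    [0.1, 3.1, 1.4],
    [0, 0, 0],
  ],
  yaw=[0, 0, 0, 0, 0, 0],
)

```text
t: 14.18
ee_pos: [580.3, -21.3, 95.3]
orientation: [2.269, 2.17, 0.0]
ft_force: [-0.0, -4.9, 0.0]
width: 25.9
grasp_force: 30.0
```

play_rows(
  dp=[
    [0.1, 3.6, 1.3],
    [0.1, 3.7, 1.2],
    [0.1, 2.8, 0.8],
    [0.1, 2.8, 0.7],
    [0.1, 2.8, 0.6],
    [0.1, 2.8, 0.6],
    [0, 0, 0],
    [0, 0, 0],
  ],
  yaw=[0, 0, 0, 0, 0, 0, 0, 0],
)

```text
t: 14.85
ee_pos: [581.0, -2.7, 100.3]
orientation: [2.269, 2.17, 0.001]
ft_force: [1.1, -3.9, -1.9]
width: 26.1
grasp_force: 30.0
```

```bash
cat > prof.py <<'E'
from h import *
o,im=wrist(); P=cloud(im); print(o["t"],o["ee_pos"],o["ft_force"],o["moment"])
n=np.array([580.2,-13.2]); ey=np.array([0.0415,.999]); ex=np.array([.999,-.0415])
D=P[...,:2]-n; x=D@ex; y=D@ey; z=P[...,2]-12
for y0 in range(-34,44,4):
    k=(abs(y-y0)<2)&(abs(abs(x)-14.5)<2.5)&(z<70)
    if k.sum()>2: print(y0,k.sum(),np.median(z[k]).round(1))
E
python3 prof.py
```

```text
14.85 [580.96720684  -2.71559095 100.32780915] [ 1.13675499 -3.88805864 -1.87483725] [-1.10646870e+00 -4.29152325e-01  2.27802532e-04]
-2 24 24.1
2 44 24.0
6 55 24.0
10 59 24.0
14 70 23.8
18 69 23.7
22 71 23.5
26 70 23.3
30 84 22.5
34 74 18.9
38 69 19.5
42 68 20.2
```

Both sides are up: the foot top is level at about 24 mm, so the underside is near 15 mm, with the block shifted slightly to +y. I'm lifting it gently while re-centring.

play_rows(
  dp=[
    [0, -1.5, 1],
    [-0.1, -2, 2],
    [-0.1, -2, 3],
    [-0.1, -2, 4],
    [0, -1, 6],
    [0, 0, 6],
    [0, 0, 4],
    [0, 0, 2],
  ],
  yaw=[0, 0, 0, 0, 0, 0, 0, 0],
)

```text
t: 15.57
ee_pos: [580.5, -11.1, 129.4]
orientation: [2.27, 2.17, 0.002]
ft_force: [0.8, -0.9, -2.8]
width: 25.9
grasp_force: 30.0
```

play_rows(
  dp=[
    [0, 0, 0],
    [0, 0, 0],
    [0, 0, 0],
    [0, 0, 0],
    [0, 0, 0],
    [0, 0, 0],
  ],
  yaw=[0, 0, 0, 0, 0, 0],
)

```text
t: 16.07
ee_pos: [579.8, -11.1, 128.0]
orientation: [-2.271, -2.17, 0.001]
ft_force: [0.6, -0.1, -3.2]
width: 25.7
grasp_force: 30.0
```

```bash
python3 prof.py; python3 look.py pics/r2.png
```

```text
16.0667 [579.79968046 -11.06803777 128.01003457] [ 0.64857715 -0.07883104 -3.17472545] [-0.07688474 -0.13589045 -0.06220861]
-10 25 52.0
-6 46 51.9
-2 55 51.8
2 64 51.6
6 63 51.4
10 65 51.2
14 61 51.2
18 93 50.7
22 93 49.9
26 131 42.3
30 61 2.8
34 13 18.9
38 60 19.6
42 50 20.1
16.1167 [579.86856633 -11.07564274 128.07173445] [-0.50387462 -0.1915412  -2.63415462] [-0.03604589 -0.11378536 -0.01897495] 25.97223399195924 29.99957263469696
foot_left 16 0.73 [312. 229.]
foot_left 17 0.66 [317. 207.]
foot_left 15 0.95 [274. 191.]
foot_right 16 0.58 [325. 224.]
foot_right 17 0.81 [316. 210.]
block_grip 16 0.86 [323. 198.]
block_grip 17 0.76 [312. 193.]
block_grip 15 0.96 [272. 273.]
```

View pics/r2.png

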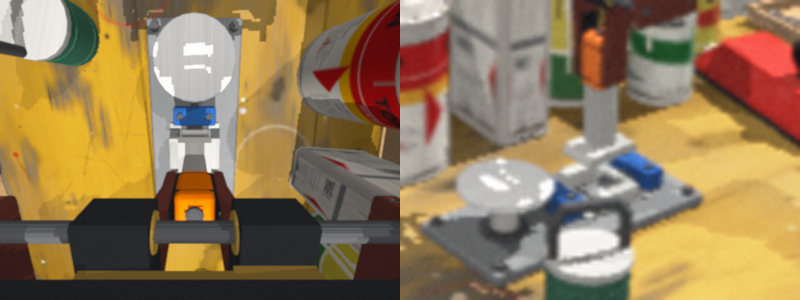

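The block hangs upright (lean about 0.03 rad), with its underside about 42 mm above the seat and clear of the fixture. The canister stands in front, so I'm handing in.

```bash
python3 -c "
from workcell import ticket
print(ticket.close_job())"
```

```text
the job is handed in; nothing more can be done
None
```

The job is handed in, with no verdict returned. The canister stands upright on the bench beside the fixture. The block was rocked free left side first, then right, and is held still and upright about 42 mm above its seat.

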